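# Lay out a bucket-tooth repair kit on its outline mats

### The arm

A 7-joint arm with a two-finger parallel gripper is mounted at the origin on the work surface. World frame = base frame: x ahead of the robot, y to its left, z up, the work surface at z = 0. Lengths are in m, angles in rad, forces in N, time in s.
With the tool pointing down it reaches from about 0.4 to 0.85 m from the base axis. Payload 10.4 kg.
Tool frame: the origin (TCP) lies midway between the tips of the shut fingers; the grasp point (between the pads) lies 19 mm behind it; z points along the fingers, x is the direction in which the jaws open and shut, and the axes are right-handed (so a half turn about z gives the same grasp; the last joint's range is limited). The gripper opens to 85 mm and grips with 20 to 120 N. Pads are 22 mm wide; open, the fingers measure 114 mm over their backs; the gripper's body (76 mm by 85 mm) begins 54 mm behind the grasp point. The pads swing forward as they close: fully open they stand 13 mm farther back than shut.
Start: joints at [1.111, 0.332, -0.065, 1.46, 0.022, 1.35, -0.088], TCP at [0.264, -0.566, 0.231] pointing down, gripper open.
Joint ranges: [-2.6, 2.6], [-0.5, 2.12], [-1.47, 1.34], [0.16, 2.42], [-1.27, 4.41], [0.06, 2.06], [-2.6, 2.6]. Speed limits (rad/s): [2.22, 2.22, 2.79, 2.79, 3.14, 3.14, 3.14].

### API

Orientations are given as a unit quaternion [x, y, z, w].
In Python, from workcell import monitor, eyes, ticket, models gives the robot as it stands.
- The arm moves only by the tool servo_tool, never from a script. Its argument "motion" is a list of rows, each a list of 7 numbers: the opening, from 0 (shut) to 1 (fully open), then the shift along the tool's x, y, z in m, then the turn, a rotation vector about the tool's x, y, z in degrees. In form: [[fingers, tx, ty, tz, rx, ry, rz], ...]. A call has 1 to 20 rows; each row is the pose to reach, as a shift and turn from the pose commanded when the call began, along the tool's axes at that moment; what a row does not reach only later rows make up. A row lasts 1/8 s, in which the tool goes at most 62.5 mm and 10.7 degrees, less where a joint would pass 70% of its speed; a pose out of reach is approached as far as the arm can. A call with a gripper value outside its range is refused whole. The fingers move at their own pace and stop on an object; "grip_force" is the grip in N (left out, the last holds). Time passes only in rows, so rows that repeat a pose let the fingers close. It gives the time, the measured TCP pose, the force and the opening at its end, in the units of the state.
- monitor.get_obs(): the state, without advancing time (a new reading comes with each control period).
- eyes.camera(name): name is "scene" or "top" or "wrist"; returns (picture, depth): 384x512x3 uint8, blue, green, red; 384x512 float32, m along the optical axis (not along the pixel's ray), 0 where there is no reading.
- eyes.camera_info(name): a dict with "intrinsics" (3x3 intrinsics, pixels), "extrinsics" (4x4, takes a point from world to camera coordinates); the wrist camera has in their place "tool_from_camera" (4x4, takes a point from camera to tool coordinates, whose origin is the TCP and whose axes are the tool frame's). Camera axes: x right, y down, z forward; pixel columns grow to the right and rows downward; lengths in m; the calibration is good to about 2 mm. A picture is of the moment at which its call begins: read the wrist's pose just before it. camera_info takes no time and is no camera call.
- ticket.hand_in(): hands the job in, once; it reports no verdict.
Trained networks look in the newest picture that a camera, given by its name, has taken for a name from the list of things; names that differ only in an ending like _2 or _b are one class to them, and where a whole thing is asked for, a point or a joint stands for the part that bears it (a point fixed in the world has none). Each returns a list of dicts, best first, with "confidence" (0 to 1); they miss things now and then, are a little off and sometimes report something else, mostly with a low value. They report only what shows in the picture. A call takes as long as a camera call.
- models.boxes_of(camera, thing): "point" ([x, y, z] in m, in the coordinates of the camera as it stood for that picture, good to about 4 mm: the middle of the surface that is visible of it).
The state is a dict: "clock": time; "joint_pos": joint angles; "joint_velocities": joint speeds; "tau": joint torques, N m; "position": TCP position; "ee_rot": TCP orientation; "ft_force": force on the tool from outside, world axes, zero at the start; "torque": the same for the moment, N m; "grip_width": opening from 0.0 (shut) to 1.0 (fully open).
Only numpy, scipy, OpenCV 4.12 (cv2) and the standard library are available. Lean on these libraries where they do the work, as an engineer would, in place of code of your own. Each camera call takes 0.05 s, during which the arm holds its last target. There are 200 camera calls.

### The job

Lay out the customer's repair kit on the parts counter: stand each of the three bucket teeth and the steel bushing upright on the black mat whose painted outline matches it in colour and shape, centred in the outline and lined up with it. Set them down rather than dropping them, let go of everything, and leave the blue pin and the black card holder where they are.

Things in the scene. Friction and masses are not known exactly. Their poses are not given: they have to be found in the camera images.
- chisel_yellow: Loose yellow cast bucket tooth, upright. Footprint 70 (x) by 48 mm (y). Its y faces are flat, upright, 48 mm apart up to 66 mm height; the x faces lean in from 70 mm apart (28 mm up) to 60 mm; above, a blunt wedge narrows to a 50 mm (x) by 10 mm edge 98 mm up. Dark pin bore low in each x face. Grip across y, 40 to 55 mm up. 0.6 to 0.9 kg. Origin: centre of the underside; z up.
- chisel_grey: Loose light grey cast bucket tooth, upright. Footprint 70 (x) by 48 mm (y). Its y faces are flat, upright, 48 mm apart up to 66 mm height; the x faces lean in from 70 mm apart (28 mm up) to 60 mm; above, a blunt wedge narrows to a 50 mm (x) by 10 mm edge 98 mm up. Dark pin bore low in each x face. Grip across y, 40 to 55 mm up. 0.6 to 0.9 kg. Origin: centre of the underside; z up.
- spike_yellow: Loose yellow cast bucket tooth, slimmer and pointed, upright. Footprint 48 (x) by 32 mm (y). Its y faces are flat, upright, 32 mm apart up to 66 mm height; the x faces lean in from 48 mm apart (28 mm up) to 38 mm; above, a point narrows to 8 mm square 102 mm up. Dark pin bore low in each x face. Grip across y, 40 to 55 mm up. 0.35 to 0.55 kg. Origin: centre of the underside; z up.
- bushing: Loose bare-steel flanged bushing standing on its flange: flange 68 mm across and 8 mm thick, then a straight barrel 44 mm across up to 64 mm height with a dark bore showing on top. Grip the barrel at 35 to 50 mm height. About 0.35 to 0.55 kg. Origin: centre of the underside; z up; round about z.
- mat_chisel_yellow: Fixed black rubber mat 100 by 84 mm (x by y), 4 mm thick, with a large yellow painted rectangle outline (inside 82 mm in x by 60 mm in y, line 5 mm) and a yellow bar 56 mm long along x in its middle, for the tooth's edge: the place of the yellow chisel tooth, its x along the mat's x, either way round. Origin: centre of its underside, under the outline's centre.
- mat_chisel_grey: Fixed black rubber mat 100 by 84 mm (x by y), 4 mm thick, with a large light grey painted rectangle outline (inside 82 mm in x by 60 mm in y, line 5 mm) and a grey bar 56 mm long along x in its middle, for the tooth's edge: the place of the grey chisel tooth, its x along the mat's x, either way round. Origin: centre of its underside, under the outline's centre.
- mat_spike_yellow: Fixed black rubber mat 100 by 84 mm (x by y), 4 mm thick, with a small yellow painted rectangle outline (inside 60 mm in x by 44 mm in y, line 5 mm) and a small yellow diamond in its middle, for the tooth's point: the place of the yellow pointed tooth, its x along the mat's x, either way round. Origin: centre of its underside, under the outline's centre.
- mat_bushing: Fixed black rubber mat 100 by 100 mm (x by y), 4 mm thick, with a white painted ring outline (inside 80 mm across, line 5 mm) and a white disc in its middle: the place of the steel bushing, at any turn. Origin: centre of its underside, under the outline's centre.
- blue_pin: Bystander, to be left alone: loose blue steel pin 22 mm across and 95 mm tall, standing on a foot 44 mm across and 6 mm thick. Origin: centre of the underside.
- card_block: Bystander, to be left alone: loose black wedge-shaped shelf-card holder 40 mm (x) by 66 mm (y), 42 mm tall, with a plain yellow patch on its sloping front. Origin: centre of the underside.

How it is judged:
By the outcome, as a careful person would: the job done as asked, in the order asked, and still so for the second after the job is handed in, with the robot touching nothing.
It also fails if it takes over 112 s, if anything falls off the work surface, if the arm or the gripper's body presses on something with over 40 N, if the wrist force passes 120 N, or if a joint passes its speed limit or range.

## Working session

There is one attempt and no reset: what is moved stays moved. The work goes in short steps, Python scripts to look and compute and a tool call to move; the robot and the scene stay as the last step left them, time stands still between calls to the robot, and variables do not carry over. Pictures are saved under pics/ and viewed, about 12 in all and at most 16, crops included, and the job is handed in when it is done.

Besides the shell and the picture viewer there is one more tool, called after "Request:" as name(argument=value, ...) on one line, values as JSON. servo_tool: Moves the arm, as the interface text tells. Its arguments: {"type":"object","properties":{"motion":{"type":"array"},"grip_force":{"type":"number"}},"required":["motion"]}

```bash
ls; mkdir -p pics
python3 - <<'E'
from workcell import monitor, eyes, models
import cv2,numpy as np
o=monitor.get_obs();print({k:np.round(v,3) for k,v in o.items()})
for c in ("scene","top","wrist"):
    i,d=eyes.camera(c);cv2.imwrite(f"pics/a_{c}.png",i);np.save(f"pics/a_{c}.npy",d)
    inf=eyes.camera_info(c);print(c,{k:np.round(v,4).tolist() for k,v in inf.items()})
    if c!="wrist":
        E=np.linalg.inv(np.array(inf["extrinsics"]))
        for n in "chisel_yellow chisel_grey spike_yellow bushing mat_chisel_yellow mat_chisel_grey mat_spike_yellow mat_bushing blue_pin card_block".split():
            print(n,[(np.round(E@np.r_[b["point"],1],3)[:3].tolist(),round(b["confidence"],2)) for b in models.boxes_of(c,n)])
E
```

```text
pics
{'clock': np.float64(0.0), 'joint_pos': array([ 1.111,  0.333, -0.065,  1.461,  0.022,  1.35 , -0.089]), 'joint_velocities': array([ 0.001, -0.   , -0.001, -0.001,  0.001,  0.   , -0.   ]), 'tau': array([-1.0000e-03, -6.2544e+01,  4.9000e-02, -3.9161e+01,  1.6000e-02,
        1.0000e-02, -0.0000e+00]), 'position': array([ 0.264, -0.566,  0.231]), 'ee_rot': array([ 0.844, -0.537, -0.001, -0.   ]), 'ft_force': array([ 0.697,  0.494, -0.637]), 'torque': array([-0.027,  0.032,  0.058]), 'grip_width': np.float64(1.003)}
scene {'intrinsics': [[458.2948, 0.0, 253.7621], [0.0, 458.2948, 205.2127], [0.0, 0.0, 1.0]], 'extrinsics': [[-0.3012, 0.9536, -0.0043, 0.1421], [0.7166, 0.2233, -0.6608, -0.3452], [-0.6291, -0.2021, -0.7506, 1.5357], [0.0, 0.0, 0.0, 1.0]]}
chisel_yellow [([0.445, 0.338, 0.064], 0.61)]
chisel_grey [([0.601, 0.145, 0.059], 0.61)]
spike_yellow [([0.631, 0.313, 0.054], 0.84)]
bushing [([0.446, 0.179, 0.035], 0.65)]
mat_chisel_yellow [([0.448, -0.31, 0.002], 0.82)]
mat_chisel_grey [([0.437, -0.138, 0.001], 0.79)]
mat_spike_yellow [([0.598, -0.313, 0.007], 0.74)]
mat_bushi
[... 375 characters left out ...]
3, 0.326, 0.076], 0.79)]
chisel_grey [([0.568, 0.133, 0.077], 0.76)]
spike_yellow [([0.6, 0.302, 0.07], 0.89)]
bushing [([0.425, 0.167, 0.039], 0.69)]
mat_chisel_yellow [([0.438, -0.314, 0.007], 0.71)]
mat_chisel_grey [([0.431, -0.137, 0.006], 0.79)]
mat_spike_yellow [([0.596, -0.319, 0.008], 0.61)]
mat_bushing [([0.616, -0.167, 0.008], 0.74)]
blue_pin [([0.427, -0.021, 0.008], 0.49)]
card_block [([0.624, 0.02, 0.036], 0.97), ([0.567, 0.137, 0.076], 0.53)]
wrist {'intrinsics': [[300.2318, 0.0, 262.2948], [0.0, 300.2318, 193.9118], [0.0, 0.0, 1.0]], 'tool_from_camera': [[1.0, 0.0012, 0.0011, 0.0007], [-0.0014, 0.962, 0.2729, -0.0685], [-0.0007, -0.2729, 0.962, -0.1432], [0.0, 0.0, 0.0, 1.0]]}
```

View pics/a_top.png

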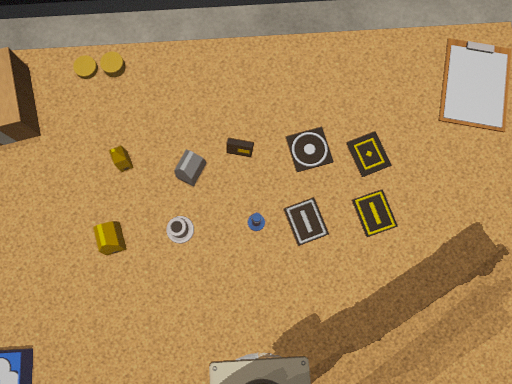

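View pics/a_scene.png

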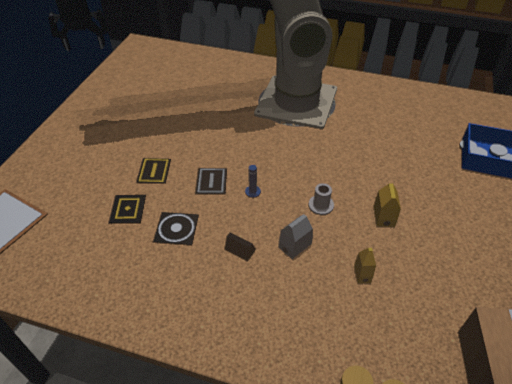

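The top view shows all ten things clear of each other. Teeth and bushing are at left (108,237), (190,168), (121,158) and (180,229), mats at right, with the pin at (256,222) and the card block at (240,148) between them. I'll fit the known shapes to the depth clouds and the painted outlines.

```bash
cat > h.py <<'E'
import numpy as np, cv2
from scipy.optimize import least_squares
from scipy.spatial.transform import Rotation as R
from workcell import monitor, eyes, models
def T_wc(c,obs=None):
    i=eyes.camera_info(c)
    if c!="wrist": return np.linalg.inv(np.array(i["extrinsics"]))
    T=np.eye(4);T[:3,:3]=R.from_quat(obs["ee_rot"]).as_matrix();T[:3,3]=obs["position"]
    return T@np.array(i["tool_from_camera"])
def cloud(c,d,T):
    K=np.array(eyes.camera_info(c)["intrinsics"]);v,u=np.mgrid[:d.shape[0],:d.shape[1]]
    P=np.stack([(u-K[0,2])/K[0,0]*d,(v-K[1,2])/K[1,1]*d,d],-1)@T[:3,:3].T+T[:3,3]
    P[d<=0]=np.nan
    return P
def prof(z,zs,ws): return np.interp(z,zs,ws)
def sdf(name,q):
    x,y,z=np.abs(q[:,0]),np.abs(q[:,1]),q[:,2]
    if name=="bushing":
        r=np.hypot(x,y)
        f=lambda a,z0,z1:np.maximum(r-a,np.maximum(z-z1,z0-z))
        return np.minimum(f(.034,0,.008),f(.022,0,.064))
    if "chisel" in name: a=[(.035,.024),(.035,.024),(.030,.024),(.025,.005)];zs=[0,.028,.066,.098]
    else: a=[(.024,.016),(.024,.016),(.019,.016),(.004,.004)];zs=[0,.028,.066,.102]
    s=z-zs[-1]
    for k,w in ((0,x),(1,y)):
        for j in range(3):
            dz=zs[j+1]-zs[j];da=a[j+1][k]-a[j][k];L=np.hypot(dz,da)
            s=np.maximum(s,((w-a[j][k])*dz-da*(z-zs[j]))/L)
    return s
def fit(name,P,xy0,z0=0,rad=.065):
    p=P.reshape(-1,3);p=p[(np.hypot(p[:,0]-xy0[0],p[:,1]-xy0[1])<rad)&(p[:,2]>z0+.015)&(p[:,2]<z0+.12)]
    if name=="bushing":  # drop bore
        p=p[(p[:,2]>z0+.02)&(p[:,2]<z0+.07)]
    def f(v):
        c,s=np.cos(v[2]),np.sin(v[2]);d=p-[v[0],v[1],z0]
        return sdf(name,np.c_[c*d[:,0]+s*d[:,1],-s*d[:,0]+c*d[:,1],d[:,2]])
    best=min((least_squares(f,[*p[:,:2].mean(0),w],loss="soft_l1",f_scale=.002,x_scale=[.01,.01,.2]) for w in ([0] if name=="bushing" else np.arange(0,np.pi,.4))),key=lambda r:r.cost)
    return best.x[0],best.x[1],np.degrees(best.x[2])%180,1e3*np.median(abs(f(best.x))),len(p)
COL={"mat_chisel_yellow":"y","mat_spike_yellow":"y","mat_chisel_grey":"g","mat_bushing":"g"}
def mat(name,img,c,T,xy0,rad=.055):
    """painted marks projected on z=4 mm -> centre, yaw"""
    K=np.array(eyes.camera_info(c)["intrinsics"]);v,u=np.mgrid[:img.shape[0],:img.shape[1]]
    ray=np.stack([(u-K[0,2])/K[0,0],(v-K[1,2])/K[1,1],np.ones(u.shape)],-1)@T[:3,:3].T
    s=(.004-T[2,3])/ray[...,2];X=T[:3,3]+ray*s[...,None]
    b,g,r=[img[...,k].astype(int) for k in range(3)]
    m=((r-b>70)&(g>100)) if COL[name]=="y" else (np.minimum(np.minimum(b,g),r)>95)
    black=(img.max(2)<70)
    near=np.hypot(X[...,0]-xy0[0],X[...,1]-xy0[1])<rad+.02
    # painted marks are enclosed by the mat: mat = largest black comp, hull
    n,l,st,_=cv2.connectedComponentsWithStats((black&near).astype(np.uint8))
    big=1+np.argmax(st[1:,4]);cs,_=cv2.findContours((l==big).astype(np.uint8),0,2)
    h=np.zeros(m.shape,np.uint8);cv2.fillPoly(h,[cv2.convexHull(np.vstack(cs))],1)
    h=cv2.erode(h,np.ones((3,3),np.uint8))
    q=X[m&(h>0)][:,:2]
    (cx,cy),(w,hh),a=cv2.minAreaRect((q*1e4).astype(np.float32))
    if hh>w: a+=90;w,hh=hh,w
    return cx/1e4,cy/1e4,a%180,w/10,hh/10
OBJ={"chisel_yellow":(.415,.33),"chisel_grey":(.57,.135),"spike_yellow":(.60,.305),"bushing":(.425,.17)}
MAT={"mat_chisel_yellow":(.44,-.312),"mat_chisel_grey":(.433,-.138),"mat_spike_yellow":(.597,-.316),"mat_bushing":(.618,-.165)}
E
python3 - <<'E'
from h import *
for c in("top","scene"):
    d=np.load(f"pics/a_{c}.npy");i=cv2.imread(f"pics/a_{c}.png");T=T_wc(c);P=cloud(c,d,T)
    q=P[(abs(P[...,0]-.5)<.2)&(abs(P[...,1]-.07)<.03)];print(c,"table z",np.nanmedian(q[:,2]))
    for n,x in OBJ.items(): print(n,np.round(fit(n,P,x),4))
    for n,x in MAT.items(): print(n,np.round(mat(n,i,c,T,x),4))
E
```

```text
top table z 0.0007619061506007885
chisel_yellow [4.16700e-01 3.39300e-01 1.40975e+01 5.90300e-01 7.93000e+02]
chisel_grey [5.788000e-01 1.399000e-01 1.492273e+02 5.568000e-01 6.900000e+02]
spike_yellow [6.13400e-01 3.12200e-01 1.99927e+01 6.27300e-01 3.69000e+02]
bushing [4.293000e-01 1.740000e-01 1.025134e+02 1.148700e+00 3.220000e+02]
mat_chisel_yellow [ 0.441  -0.3136 15.1672 56.3134 11.8502]
mat_chisel_grey [ 0.4309 -0.1404 16.7781 58.0139 12.1763]
mat_spike_yellow [ 0.5943 -0.317  18.2006 71.1877 55.8488]
mat_bushing [ 0.6153 -0.1665 86.4441 28.5275 26.801 ]
scene table z 0.0016301943675881558
chisel_yellow [4.17500e-01 3.39600e-01 1.39453e+01 8.75300e-01 8.30000e+02]
chisel_grey [5.800000e-01 1.406000e-01 1.493627e+02 8.031000e-01 9.210000e+02]
spike_yellow [6.14600e-01 3.12900e-01 2.03984e+01 6.84100e-01 5.40000e+02]
bushing [4.29800e-01 1.74000e-01 2.28173e+01 1.12490e+00 3.52000e+02]
mat_chisel_yellow [ 0.4394 -0.3137 15.6834 53.6255  9.3182]
mat_chisel_grey [ 0.4278 -0.1405 17.2219 51.3712  8.9107]
mat_spike_yellow [ 0.5927 -0.3172 18.5466 67.4398 53.6578]
mat_bushing [  0.6149  -0.1646 107.3355  26.5129  26.3222]
```

```bash
cat >> h.py <<'E'
def goal(x,y,z,yaw):
    o=monitor.get_obs();Rm=R.from_quat(o["ee_rot"]);Rg=R.from_euler("z",yaw,degrees=True)*R.from_euler("x",180,degrees=True)
    d=Rm.inv().apply(np.array([x,y,z])-o["position"]);r=(Rm.inv()*Rg).as_rotvec(degrees=True)
    print("t",round(float(o["clock"]),2),"shift",np.round(d,4),"rot",np.round(r,1),"rows>=",np.ceil(max(np.linalg.norm(d)/.0625,np.linalg.norm(r)/10.7)),"w",round(float(o["grip_width"]),3),"F",np.round(o["ft_force"],1),"j",np.round(o["joint_pos"],2))
E
python3 -c "
from h import *
goal(.556,-.224,.25,-75)"
```

```text
t 1.15 shift [-0.1868 -0.409  -0.0187] rot [-0. -0. 10.] rows>= 8.0 w 0.998 F [ 1.   1.1 -0.8] j [ 1.11  0.33 -0.06  1.46  0.02  1.35 -0.09]
```

Request:
servo_tool(motion=[[1,-0.187,-0.409,-0.019,0,0,10],[1,-0.187,-0.409,-0.019,0,0,10],[1,-0.187,-0.409,-0.019,0,0,10],[1,-0.187,-0.409,-0.019,0,0,10],[1,-0.187,-0.409,-0.019,0,0,10],[1,-0.187,-0.409,-0.019,0,0,10],[1,-0.187,-0.409,-0.019,0,0,10],[1,-0.187,-0.409,-0.019,0,0,10],[1,-0.187,-0.409,-0.019,0,0,10],[1,-0.187,-0.409,-0.019,0,0,10],[1,-0.187,-0.409,-0.019,0,0,10],[1,-0.187,-0.409,-0.019,0,0,10]])

```text
clock: 2.65
position: [0.5554, -0.2248, 0.2504]
ee_rot: [0.793, -0.609, 0.0, 0.0]
ft_force: [0.7, 0.0, 0.5]
grip_width: 1.0
```

Run:
```python
from h import *
o=monitor.get_obs();i,d=eyes.camera("wrist");T=T_wc("wrist",o);cv2.imwrite("pics/b_wrist.png",i)
P=cloud("wrist",d,T)
for n,x in MAT.items(): print(n,np.round(mat(n,i,"wrist",T,x),4))
goal(.417,.339,.20,-76)
goal(.417,.339,.033,-76)
```

```text
mat_chisel_yellow [ 0.4419 -0.3133 16.8245 55.5031 10.1507]
mat_chisel_grey [ 0.4373 -0.1189  0.5502 83.9032 61.5621]
mat_spike_yellow [ 0.5957 -0.3162 18.5586 71.4061 55.0162]
mat_bushing [  0.6177  -0.1642 105.016   27.375   27.3232]
t 2.7 shift [-0.5802 -0.0117  0.0503] rot [ 0. -0.  1.] rows>= 10.0 w 0.998 F [-0.3 -0.  -0.4] j [ 0.56  0.28 -0.31  1.49  0.09  1.38 -1.07]
t 2.7 shift [-0.5803 -0.0117  0.2173] rot [ 0. -0.  1.] rows>= 10.0 w 0.998 F [-0.3 -0.  -0.4] j [ 0.56  0.28 -0.31  1.49  0.09  1.38 -1.07]
```

View pics/b_wrist.png

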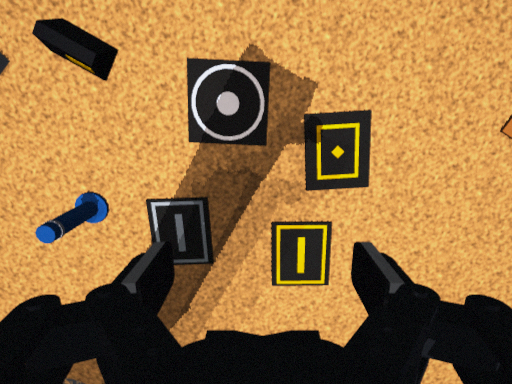

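The four mats are in view: ring (228,103), spike (337,150), grey (180,231) and yellow chisel (301,253). My grey number was thrown off by a shadow and a finger, so I'll refine inside rotated windows on all the images I have.

```bash
cat >> h.py <<'E'
def mat2(name,img,c,T,pose):
    K=np.array(eyes.camera_info(c)["intrinsics"]);W=np.linalg.inv(T);S=5 # px/mm rectified patch at z=4mm
    hx,hy=(46,46) if name=="mat_bushing" else (46,37)
    cy,sn=np.cos(np.radians(pose[2])),np.sin(np.radians(pose[2]))
    a=np.array([[-hx,-hy],[hx,-hy],[hx,hy],[-hx,hy]])/1e3
    Xw=np.c_[pose[0]+cy*a[:,0]-sn*a[:,1],pose[1]+sn*a[:,0]+cy*a[:,1],np.full(4,.004)]
    q=(Xw@W[:3,:3].T+W[:3,3])@K.T;q=(q[:,:2]/q[:,2:]).astype(np.float32)
    dst=((a*1e3+[hx,hy])*S).astype(np.float32)
    pt=cv2.warpPerspective(img,cv2.getPerspectiveTransform(q,dst),(2*hx*S,2*hy*S),flags=cv2.INTER_CUBIC).max(2)
    _,b=cv2.threshold(pt,0,255,cv2.THRESH_OTSU);b[:8]=0;b[-8:]=0;b[:,:8]=0;b[:,-8:]=0
    n,l,st,ce=cv2.connectedComponentsWithStats(b);out=[]
    for k in np.argsort(-st[1:,4])[:2]+1:
        cs,_=cv2.findContours((l==k).astype(np.uint8),0,2);(u,v),wh,an=cv2.minAreaRect(np.vstack(cs))
        if wh[1]>wh[0]: an+=90
        u,v=u/S-hx,v/S-hy;an=(an+90)%180-90
        out.append(np.round([1e3*pose[0]+cy*u-sn*v,1e3*pose[1]+sn*u+cy*v,pose[2]+an,max(wh)/S,min(wh)/S],1).tolist())
    return out,pt
MP={"mat_chisel_yellow":(.441,-.3135,15.8),"mat_chisel_grey":(.431,-.1402,17),"mat_spike_yellow":(.595,-.3165,18.4),"mat_bushing":(.616,-.165,17)}
E
python3 - <<'E'
from h import *
o=monitor.get_obs()
for f,c in(("a_top","top"),("a_scene","scene"),("b_wrist","wrist")):
    i=cv2.imread(f"pics/{f}.png");T=T_wc(c,o);print(c)
    for n,p in MP.items():
        r,pt=mat2(n,i,c,T,p);print(n,r)
E
```

```text
top
mat_chisel_yellow [[440.9, -313.6, 15.8, 88.6, 70.6], [441.0, -313.9, 15.4, 57.4, 12.2]]
mat_chisel_grey [[430.9, -140.3, 17.0, 88.6, 70.6], [430.7, -140.7, 17.0, 57.6, 12.0]]
mat_spike_yellow [[594.5, -317.0, 18.4, 72.0, 56.6], [594.8, -317.2, 63.4, 14.4, 13.9]]
mat_bushing [[615.9, -165.1, 17.0, 88.6, 88.6], [616.6, -165.6, -73.0, 29.4, 28.4]]
scene
mat_chisel_yellow [[440.9, -313.6, 15.8, 88.6, 70.6], [439.4, -313.2, 15.5, 59.4, 12.9]]
mat_chisel_grey [[430.9, -140.2, 17.0, 88.6, 70.4], [429.0, -139.9, 17.0, 58.0, 11.8]]
mat_spike_yellow [[593.3, -316.5, 18.8, 74.4, 57.3], [593.0, -316.5, 61.2, 15.3, 14.5]]
mat_bushing [[615.9, -165.1, 17.0, 88.6, 88.6], [615.3, -164.9, 8.9, 29.6, 28.7]]
wrist
mat_chisel_yellow [[440.9, -313.6, 15.8, 88.6, 70.6], [442.0, -313.2, 15.8, 56.8, 10.8]]
mat_chisel_grey [[430.8, -140.0, 17.0, 88.6, 70.0], [431.5, -139.8, 17.0, 56.0, 10.4]]
mat_spike_yellow [[595.9, -315.9, 18.4, 71.2, 55.0], [595.9, -315.8, 63.4, 13.0, 12.6]]
mat_bushing [[616.2, -165.0, -73.0, 88.6, 88.0], [617.5, -164.4, 27.6, 28.1, 28.1]]
```

Request:
servo_tool(motion=[[1,-0.58,-0.012,0.05,0,0,1],[1,-0.58,-0.012,0.05,0,0,1],[1,-0.58,-0.012,0.05,0,0,1],[1,-0.58,-0.012,0.05,0,0,1],[1,-0.58,-0.012,0.05,0,0,1],[1,-0.58,-0.012,0.05,0,0,1],[1,-0.58,-0.012,0.05,0,0,1],[1,-0.58,-0.012,0.05,0,0,1],[1,-0.58,-0.012,0.05,0,0,1],[1,-0.58,-0.012,0.05,0,0,1],[1,-0.58,-0.012,0.05,0,0,1],[1,-0.58,-0.012,0.05,0,0,1],[1,-0.58,-0.012,0.05,0,0,1],[1,-0.58,-0.012,0.05,0,0,1]])

```text
clock: 4.45
position: [0.4177, 0.3386, 0.2004]
ee_rot: [0.788, -0.616, 0.0, -0.0]
ft_force: [0.3, 0.6, 0.1]
grip_width: 1.0
```

Run:
```python
from h import *
o=monitor.get_obs();i,d=eyes.camera("wrist");T=T_wc("wrist",o);cv2.imwrite("pics/c_wrist.png",i)
P=cloud("wrist",d,T)
for n,x in OBJ.items():
  try: print(n,np.round(fit(n,P,x),4))
  except Exception as e: print(n,e)
goal(.417,.3395,.033,-76)
```

```text
chisel_yellow [4.17400e-01 3.38900e-01 1.40542e+01 2.62400e-01 3.85000e+03]
chisel_grey [5.800000e-01 1.400000e-01 1.493203e+02 2.676000e-01 3.605000e+03]
spike_yellow [6.09800e-01 3.02500e-01 1.09361e+02 4.16500e-01 4.04000e+02]
bushing [4.302000e-01 1.729000e-01 1.799985e+02 4.724000e-01 2.306000e+03]
t 4.5 shift [-0.0009  0.0004  0.1674] rot [-0. -0. -0.] rows>= 3.0 w 1.001 F [ 0.  -1.  -0.6] j [-0.1   0.24 -0.76  1.7   0.17  1.27 -2.22]
```

View pics/c_wrist.png

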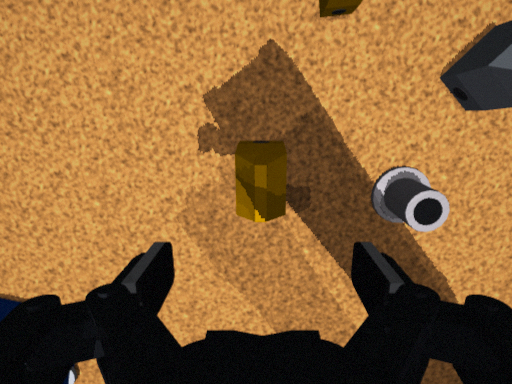

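Wrist view: the chisel sits upright between the fingers at (261,180), and all fits agree within 1 mm (the spike is only partly in view). Descending and gripping.

Request:
servo_tool(motion=[[1,0,0,0.05,0,0,0],[1,0,0,0.1,0,0,0],[1,0,0,0.14,0,0,0],[1,0,0,0.16,0,0,0],[1,0,0,0.167,0,0,0],[1,0,0,0.167,0,0,0],[0,0,0,0.167,0,0,0],[0,0,0,0.167,0,0,0],[0,0,0,0.167,0,0,0],[0,0,0,0.167,0,0,0],[0,0,0,0.167,0,0,0],[0,0,0,0.167,0,0,0]], grip_force=70)

```text
clock: 6.0
position: [0.4177, 0.34, 0.0344]
ee_rot: [0.788, -0.615, 0.0, -0.001]
ft_force: [-0.8, -0.1, 7.0]
grip_width: 0.551
```

Request:
servo_tool(motion=[[0,0,0,-0.01,0,0,0],[0,0,0,-0.04,0,0,0],[0,0,0,-0.09,0,0,0],[0,0,0,-0.13,0,0,0],[0,0,0,-0.15,0,0,0],[0,0,0,-0.15,0,0,0]])

```text
clock: 6.75
position: [0.4174, 0.3397, 0.1845]
ee_rot: [0.788, -0.615, 0.001, -0.001]
ft_force: [-1.1, -0.6, -6.8]
grip_width: 0.552
```

Run:
```python
from h import *
goal(.4412,-.3135,.185,-74.3)
```

```text
t 6.75 shift [ 0.6395  0.1352 -0.0009] rot [-0.1  0.  -1.7] rows>= 11.0 w 0.552 F [-1.1 -0.6 -6.8] j [-0.1   0.25 -0.76  1.72  0.19  1.24 -2.24]
```

Request:
servo_tool(motion=[[0,0.02,0.004,0,0,0,0],[0,0.06,0.013,0,0,0,0],[0,0.11,0.023,0,0,0,0],[0,0.165,0.035,0,0,0,0],[0,0.22,0.047,0,0,0,-0.5],[0,0.275,0.058,0,0,0,-0.5],[0,0.33,0.07,0,0,0,-1],[0,0.385,0.081,0,0,0,-1],[0,0.44,0.093,0,0,0,-1.7],[0,0.495,0.105,0,0,0,-1.7],[0,0.545,0.115,0,0,0,-1.7],[0,0.59,0.125,0,0,0,-1.7],[0,0.62,0.131,0,0,0,-1.7],[0,0.635,0.134,0,0,0,-1.7],[0,0.64,0.135,0,0,0,-1.7],[0,0.64,0.135,0,0,0,-1.7]])

```text
clock: 8.75
position: [0.4414, -0.3131, 0.183]
ee_rot: [0.798, -0.603, -0.0, -0.0]
ft_force: [-0.6, 0.4, -6.2]
grip_width: 0.55
```

Run:
```python
from h import *
o=monitor.get_obs();i,d=eyes.camera("wrist");T=T_wc("wrist",o);cv2.imwrite("pics/d_wrist.png",i)
P=cloud("wrist",d,T);h=o["position"][2]-.0344
print(np.round(fit("chisel_yellow",P,o["position"][:2],h),4),o["position"])
for c in("top","scene"):
  i,d=eyes.camera(c);T=T_wc(c);P=cloud(c,d,T)
  cv2.imwrite(f"pics/d_{c}.png",i)
goal(.4412,-.3135,.0384,-74.3)
```

```text
[ 4.487000e-01 -3.068000e-01  1.291502e+02  1.137590e+01  4.896600e+04] [ 0.44142394 -0.31310149  0.18296994]
t 8.9 shift [0.0004 0.0005 0.145 ] rot [-0.   0.   0.1] rows>= 3.0 w 0.55 F [ 0.   0.2 -6. ] j [ 0.68  0.19 -0.17  1.74  0.03  1.21 -0.79]
```

View pics/d_wrist.png

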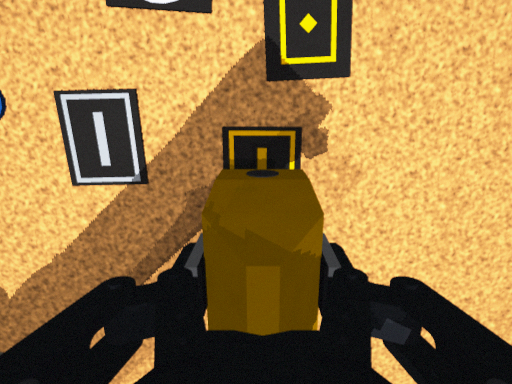

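The tooth hangs straight in the jaws, right over its mat (outline top at (262,130)). Lowering slowly.

Request:
servo_tool(motion=[[0,0,0,0.03,0,0,0],[0,0,0,0.07,0,0,0],[0,0,0,0.105,0,0,0],[0,0,0,0.125,0,0,0],[0,0,0,0.135,0,0,0],[0,0,0,0.14,0,0,0],[0,0,0,0.142,0,0,0],[0,0,0,0.143,0,0,0],[0,0,0,0.144,0,0,0],[0,0,0,0.144,0,0,0]])

```text
clock: 10.15
position: [0.4414, -0.3143, 0.0395]
ee_rot: [0.797, -0.604, 0.0, 0.0]
ft_force: [0.5, 0.5, -5.8]
grip_width: 0.552
```

Request:
servo_tool(motion=[[0,-0.0007,0,0.0007,0,0,0],[0,-0.0007,0,0.0014,0,0,0],[0,-0.0007,0,0.0014,0,0,0]])

```text
clock: 10.52
position: [0.4411, -0.3135, 0.0385]
ee_rot: [0.797, -0.604, 0.0, 0.0]
ft_force: [-4.9, 4.0, 4.4]
grip_width: 0.547
```

Request:
servo_tool(motion=[[0.7,0,0,0,0,0,0],[0.8,0,0,0,0,0,0],[1,0,0,0,0,0,0],[1,0,0,0,0,0,0],[1,0,0,-0.02,0,0,0],[1,0,0,-0.06,0,0,0],[1,0,0,-0.12,0,0,0],[1,0,0,-0.165,0,0,0],[1,0,0,-0.165,0,0,0]])

```text
clock: 11.65
position: [0.4428, -0.3146, 0.2069]
ee_rot: [0.797, -0.604, 0.004, -0.0]
ft_force: [0.2, -0.3, -0.8]
grip_width: 1.001
```

Run:
```python
from h import *
o=monitor.get_obs();i,d=eyes.camera("wrist");T=T_wc("wrist",o);P=cloud("wrist",d,T)
print(np.round(fit("chisel_yellow",P,(.4412,-.3135),.004,.05),4))
goal(.58,.14,.20,-120.7)
goal(.58,.14,.20,59.3)
```

```text
[ 4.41000e-01 -3.14700e-01  1.57413e+01  2.69600e-01  3.77300e+03]
t 11.7 shift [-0.3996 -0.2561  0.0039] rot [-0.2 -0.1 46.4] rows>= 8.0 w 0.999 F [ 0.2  0.9 -0.1] j [ 0.68  0.17 -0.17  1.72  0.03  1.25 -0.79]
t 11.7 shift [-0.3996 -0.2561  0.0039] rot [ 1.000e-01 -2.000e-01 -1.336e+02] rows>= 13.0 w 0.999 F [ 0.2  0.9 -0.1] j [ 0.68  0.17 -0.17  1.72  0.03  1.25 -0.79]
```

Yellow chisel placed within about 1 mm. Next, the grey one.

Request:
servo_tool(motion=[[1,-0.4,-0.256,0.004,0,0,46.4],[1,-0.4,-0.256,0.004,0,0,46.4],[1,-0.4,-0.256,0.004,0,0,46.4],[1,-0.4,-0.256,0.004,0,0,46.4],[1,-0.4,-0.256,0.004,0,0,46.4],[1,-0.4,-0.256,0.004,0,0,46.4],[1,-0.4,-0.256,0.004,0,0,46.4],[1,-0.4,-0.256,0.004,0,0,46.4],[1,-0.4,-0.256,0.004,0,0,46.4],[1,-0.4,-0.256,0.004,0,0,46.4],[1,-0.4,-0.256,0.004,0,0,46.4],[1,-0.4,-0.256,0.004,0,0,46.4]])

```text
clock: 13.2
position: [0.5791, 0.1394, 0.1988]
ee_rot: [-0.494, 0.869, -0.0, -0.0]
ft_force: [0.4, 0.0, 0.0]
grip_width: 0.996
```

Run:
```python
from h import *
o=monitor.get_obs();i,d=eyes.camera("wrist");T=T_wc("wrist",o);P=cloud("wrist",d,T)
for n,x in OBJ.items():
  if n!="chisel_yellow":
    print(n,np.round(fit(n,P,x),4))
goal(.58,.14,.033,-120.7)
```

```text
chisel_grey [5.796000e-01 1.394000e-01 1.493715e+02 2.541000e-01 3.896000e+03]
spike_yellow [6.13800e-01 3.11900e-01 1.98912e+01 2.89900e-01 2.93200e+03]
bushing [4.29500e-01 1.72800e-01 2.50696e+01 4.01500e-01 1.84500e+03]
t 13.25 shift [-0.0007 -0.0005  0.166 ] rot [-0.  -0.  -0.1] rows>= 3.0 w 0.999 F [ 0.7 -0.2  0.6] j [ 0.05  0.32 -0.45  1.57  0.14  1.28 -2.53]
```

Joint 7 is within 0.07 rad of its limit, so I'll take the opposite half turn for margin.

Request:
servo_tool(motion=[[1,0,0,0,0,0,-10],[1,0,0,0,0,0,-20],[1,0,0,0,0,0,-30],[1,0,0,0,0,0,-40],[1,0,0,0,0,0,-50],[1,0,0,0,0,0,-60],[1,0,0,0,0,0,-70],[1,0,0,0,0,0,-80],[1,0,0,0,0,0,-90],[1,0,0,0,0,0,-100],[1,0,0,0,0,0,-110],[1,0,0,0,0,0,-120],[1,0,0,0,0,0,-130],[1,0,0,0,0,0,-140],[1,0,0,0,0,0,-150],[1,0,0,0,0,0,-160],[1,0,0,0,0,0,-170],[1,0,0,0,0,0,-178],[1,0,0,0,0,0,-180],[1,0,0,0,0,0,-180]])

```text
clock: 15.75
position: [0.5791, 0.1405, 0.1989]
ee_rot: [0.87, 0.494, -0.0, 0.0]
ft_force: [-0.6, -0.5, -0.3]
grip_width: 1.001
```

Run:
```python
from h import *
o=monitor.get_obs();i,d=eyes.camera("wrist");T=T_wc("wrist",o);P=cloud("wrist",d,T)
for n,x in OBJ.items():
  if n!="chisel_yellow" :
   try: print(n,np.round(fit(n,P,x),4))
   except Exception as e: print(e)
goal(.5797,.1397,.033,59.3)
```

```text
chisel_grey [5.791000e-01 1.404000e-01 1.493962e+02 2.589000e-01 3.905000e+03]
spike_yellow [6.13400e-01 3.12800e-01 1.99292e+01 2.55000e-01 3.35600e+03]
bushing [4.290000e-01 1.737000e-01 1.175819e+02 5.568000e-01 2.328000e+03]
t 15.8 shift [-0.0004  0.0009  0.1659] rot [ 0.   0.  -0.1] rows>= 3.0 w 1.001 F [-0.4  0.4  0.2] j [ 0.41  0.44 -0.94  1.55  0.36  1.34  0.46]
```

Request:
servo_tool(motion=[[1,0,0,0.05,0,0,0],[1,0,0,0.1,0,0,0],[1,0,0,0.14,0,0,0],[1,0,0,0.16,0,0,0],[1,0,0,0.165,0,0,0],[1,0,0,0.165,0,0,0],[0,0,0,0.165,0,0,0],[0,0,0,0.165,0,0,0],[0,0,0,0.165,0,0,0],[0,0,0,0.165,0,0,0],[0,0,0,0.165,0,0,0],[0,0,0,0.165,0,0,0],[0,0,0,0.155,0,0,0],[0,0,0,0.125,0,0,0],[0,0,0,0.075,0,0,0],[0,0,0,0.035,0,0,0],[0,0,0,0.015,0,0,0],[0,0,0,0.015,0,0,0]], grip_force=70)

```text
clock: 18.05
position: [0.5792, 0.1408, 0.1841]
ee_rot: [0.869, 0.495, 0.0, 0.0]
ft_force: [0.1, 1.0, -9.3]
grip_width: 0.547
```

Run:
```python
from h import *
goal(.4306,-.140,.185,107)
```

```text
t 18.05 shift [-0.3173  0.0155 -0.0009] rot [  0.    0.  -47.7] rows>= 6.0 w 0.547 F [ 0.1  1.  -9.3] j [ 0.41  0.45 -0.94  1.57  0.37  1.31  0.46]
```

Request:
servo_tool(motion=[[0,-0.015,0.001,0,0,0,-3],[0,-0.05,0.003,0,0,0,-9],[0,-0.09,0.005,0,0,0,-15],[0,-0.13,0.007,0,0,0,-21],[0,-0.17,0.009,0,0,0,-27],[0,-0.21,0.011,0,0,0,-33],[0,-0.25,0.013,0,0,0,-39],[0,-0.285,0.014,0,0,0,-44],[0,-0.307,0.015,0,0,0,-47],[0,-0.317,0.0155,0,0,0,-47.7],[0,-0.317,0.0155,0,0,0,-47.7],[0,-0.317,0.0155,0,0,0,-47.7]])

```text
clock: 19.55
position: [0.4304, -0.1389, 0.1831]
ee_rot: [0.594, 0.804, 0.0, -0.001]
ft_force: [-0.9, 0.5, -7.7]
grip_width: 0.55
```

Run:
```python
from h import *
o=monitor.get_obs();print(o["position"])
goal(.4306,-.140,.0390,107)
```

```text
[ 0.43042418 -0.13888395  0.18312578]
t 19.55 shift [-1.300e-03 -1.000e-04  1.441e-01] rot [-0.  -0.1  0.1] rows>= 3.0 w 0.55 F [-0.9  0.5 -7.7] j [ 1.27  0.06 -1.07  1.92  0.06  1.2   2.05]
```

Request:
servo_tool(motion=[[0,0,0,0.03,0,0,0],[0,-0.0005,0,0.07,0,0,0],[0,-0.0005,0,0.105,0,0,0],[0,-0.0005,0,0.125,0,0,0],[0,-0.0005,0,0.135,0,0,0],[0,-0.0005,0,0.14,0,0,0],[0,-0.0005,0,0.142,0,0,0],[0,-0.0005,0,0.143,0,0,0],[0,-0.0005,0,0.1435,0,0,0],[0,-0.0005,0,0.1435,0,0,0]])

```text
clock: 20.8
position: [0.431, -0.1403, 0.0406]
ee_rot: [0.595, 0.804, -0.0, 0.0]
ft_force: [0.5, 0.2, -9.4]
grip_width: 0.549
```

Request:
servo_tool(motion=[[0,0,0,0.001,0,0,0],[0,0,0,0.0017,0,0,0],[0,0,0,0.0017,0,0,0]])

```text
clock: 21.18
position: [0.4309, -0.1403, 0.039]
ee_rot: [0.595, 0.804, -0.0, 0.0]
ft_force: [-4.6, 0.2, 2.3]
grip_width: 0.55
```

Request:
servo_tool(motion=[[0.7,0,0,0,0,0,0],[0.8,0,0,0,0,0,0],[1,0,0,0,0,0,0],[1,0,0,0,0,0,0],[1,0,0,-0.02,0,0,0],[1,0,0,-0.06,0,0,0],[1,0,0,-0.12,0,0,0],[1,0,0,-0.165,0,0,0],[1,0,0,-0.165,0,0,0]])

```text
clock: 22.3
position: [0.4326, -0.1408, 0.2066]
ee_rot: [0.595, 0.804, -0.0, 0.003]
ft_force: [0.1, -0.0, -0.8]
grip_width: 0.995
```

Run:
```python
from h import *
o=monitor.get_obs();i,d=eyes.camera("wrist");T=T_wc("wrist",o);P=cloud("wrist",d,T)
print(np.round(fit("chisel_grey",P,(.4312,-.140),.004,.05),4))
goal(.6137,.3123,.20,110)
```

```text
[ 4.29900e-01 -1.41200e-01  1.70746e+01  2.53100e-01  3.81100e+03]
t 22.35 shift [0.38   0.3067 0.0038] rot [ 0.1  0.2 -3. ] rows>= 8.0 w 1.001 F [-1.3 -0.5 -0.6] j [ 1.33  0.03 -1.1   1.88  0.03  1.24  2.08]
```

Grey is within about 1.5 mm. Now to the spike, unwinding the wrist on the way.

Request:
servo_tool(motion=[[1,0.02,0.016,0,0,0,10],[1,0.05,0.04,0,0,0,20],[1,0.08,0.065,0,0,0,30],[1,0.11,0.09,0,0,0,40],[1,0.14,0.113,0,0,0,50],[1,0.17,0.137,0,0,0,60],[1,0.2,0.161,0,0,0,70],[1,0.23,0.185,0,0,0,80],[1,0.26,0.21,0.004,0,0,90],[1,0.29,0.234,0.004,0,0,100],[1,0.32,0.258,0.004,0,0,110],[1,0.34,0.275,0.004,0,0,120],[1,0.36,0.29,0.004,0,0,130],[1,0.37,0.299,0.004,0,0,140],[1,0.38,0.307,0.004,0,0,150],[1,0.38,0.307,0.004,0,0,160],[1,0.38,0.307,0.004,0,0,170],[1,0.38,0.307,0.004,0,0,177],[1,0.38,0.307,0.004,0,0,177],[1,0.38,0.307,0.004,0,0,177]])

```text
clock: 24.85
position: [0.6127, 0.3131, 0.1984]
ee_rot: [0.82, -0.572, -0.0, 0.001]
ft_force: [-0.3, -0.2, 0.4]
grip_width: 0.997
```

Run:
```python
from h import *
o=monitor.get_obs();i,d=eyes.camera("wrist");T=T_wc("wrist",o);P=cloud("wrist",d,T)
r=fit("spike_yellow",P,(.614,.3125));print(np.round(r,4),o["position"])
goal(r[0],r[1],.035,r[2]-90)
```

```text
[6.14500e-01 3.12300e-01 1.99538e+01 2.13700e-01 1.74800e+03] [0.61273947 0.3130928  0.19844233]
t 24.9 shift [ 0.0012 -0.0014  0.1637] rot [ 0.1 -0.   0.2] rows>= 3.0 w 1.0 F [-0.6  0.7  0.1] j [-0.11  0.57 -0.64  1.29  0.33  1.39 -1.96]
```

Request:
servo_tool(motion=[[1,0.001,-0.0014,0.05,0,0,0.2],[1,0.001,-0.0014,0.1,0,0,0.2],[1,0.001,-0.0014,0.14,0,0,0.2],[1,0.001,-0.0014,0.158,0,0,0.2],[1,0.001,-0.0014,0.163,0,0,0.2],[1,0.001,-0.0014,0.163,0,0,0.2],[0,0.001,-0.0014,0.163,0,0,0.2],[0,0.001,-0.0014,0.163,0,0,0.2],[0,0.001,-0.0014,0.163,0,0,0.2],[0,0.001,-0.0014,0.163,0,0,0.2],[0,0.001,-0.0014,0.163,0,0,0.2],[0,0.001,-0.0014,0.163,0,0,0.2],[0,0.001,-0.0014,0.163,0,0,0.2]], grip_force=60)

```text
clock: 26.52
position: [0.615, 0.3131, 0.0374]
ee_rot: [0.818, -0.575, 0.0, -0.0]
ft_force: [-1.6, -0.0, 6.0]
grip_width: 0.364
```

Run:
```python
from h import *
goal(.595,-.3164,.19,-71.5)
```

```text
t 26.52 shift [ 0.5853  0.2323 -0.153 ] rot [-0.1  0.   1.3] rows>= 11.0 w 0.364 F [-1.6 -0.   6. ] j [-0.13  0.71 -0.6   1.44  0.42  1.13 -2.02]
```

Request:
servo_tool(motion=[[0,0,0,-0.01,0,0,0],[0,0,0,-0.04,0,0,0],[0,0,0,-0.09,0,0,0],[0,0,0,-0.13,0,0,0],[0,0.015,0.006,-0.15,0,0,0],[0,0.05,0.02,-0.153,0,0,0.3],[0,0.1,0.04,-0.153,0,0,0.5],[0,0.15,0.06,-0.153,0,0,0.5],[0,0.2,0.079,-0.153,0,0,1],[0,0.25,0.099,-0.153,0,0,1],[0,0.3,0.119,-0.153,0,0,1.3],[0,0.35,0.139,-0.153,0,0,1.3],[0,0.4,0.159,-0.153,0,0,1.3],[0,0.45,0.179,-0.153,0,0,1.3],[0,0.5,0.198,-0.153,0,0,1.3],[0,0.545,0.216,-0.153,0,0,1.3],[0,0.573,0.227,-0.153,0,0,1.3],[0,0.583,0.231,-0.153,0,0,1.3],[0,0.585,0.232,-0.153,0,0,1.3],[0,0.585,0.232,-0.153,0,0,1.3]])

```text
clock: 29.02
position: [0.595, -0.315, 0.1895]
ee_rot: [0.812, -0.583, -0.0, -0.0]
ft_force: [0.6, 1.3, -4.6]
grip_width: 0.364
```

Run:
```python
from h import *
print(monitor.get_obs()["position"])
goal(.595,-.3164,.0414,-71.5)
```

```text
[ 0.5950169  -0.31495333  0.18951142]
t 29.02 shift [0.0015 0.0005 0.1481] rot [0.  0.1 0.1] rows>= 3.0 w 0.364 F [ 0.6  1.3 -4.6] j [ 0.74  0.5  -0.45  1.35  0.22  1.34 -0.96]
```

Request:
servo_tool(motion=[[0,0,0,0.03,0,0,0],[0,0.001,0,0.07,0,0,0],[0,0.001,0,0.105,0,0,0],[0,0.001,0,0.13,0,0,0],[0,0.001,0,0.14,0,0,0],[0,0.001,0,0.144,0,0,0],[0,0.001,0,0.146,0,0,0],[0,0.001,0,0.1465,0,0,0],[0,0.001,0,0.1465,0,0,0]])

```text
clock: 30.15
position: [0.5955, -0.3175, 0.0439]
ee_rot: [0.812, -0.584, 0.0, -0.0]
ft_force: [-0.2, 0.3, -4.1]
grip_width: 0.367
```

Request:
servo_tool(motion=[[0,-0.001,0,0.001,0,0,0],[0,-0.001,0,0.0015,0,0,0],[0,-0.001,0,0.002,0,0,0],[0,-0.001,0,0.0023,0,0,0],[0,-0.001,0,0.0023,0,0,0]])

```text
clock: 30.78
position: [0.595, -0.3164, 0.0414]
ee_rot: [0.812, -0.584, 0.0, 0.0]
ft_force: [-3.3, 2.6, 3.3]
grip_width: 0.36
```

Request:
servo_tool(motion=[[0.5,0,0,0,0,0,0],[0.7,0,0,0,0,0,0],[1,0,0,0,0,0,0],[1,0,0,0,0,0,0],[1,0,0,0,0,0,0],[1,0,0,-0.02,0,0,0],[1,0,0,-0.06,0,0,0],[1,0,0,-0.12,0,0,0],[1,0,0,-0.165,0,0,0],[1,0,0,-0.165,0,0,0]])

```text
clock: 32.02
position: [0.597, -0.3169, 0.2124]
ee_rot: [0.812, -0.584, 0.004, -0.001]
ft_force: [-0.8, -1.0, -0.3]
grip_width: 1.002
```

Run:
```python
from h import *
o=monitor.get_obs();i,d=eyes.camera("wrist");T=T_wc("wrist",o);P=cloud("wrist",d,T)
print(np.round(fit("spike_yellow",P,(.595,-.3164),.004,.05),4))
goal(.4295,.1735,.20,-71.5)
```

```text
[ 5.94700e-01 -3.17100e-01  1.85877e+01  2.13800e-01  1.61600e+03]
t 32.08 shift [-0.5176  0.0021  0.0075] rot [-0.2 -0.2  0. ] rows>= 9.0 w 1.001 F [-0.5  0.2 -0.2] j [ 0.74  0.49 -0.45  1.33  0.21  1.37 -0.96]
```

Spike is within 1 mm. Bushing next.

Request:
servo_tool(motion=[[1,-0.518,0.002,0.007,0,0,0],[1,-0.518,0.002,0.007,0,0,0],[1,-0.518,0.002,0.007,0,0,0],[1,-0.518,0.002,0.007,0,0,0],[1,-0.518,0.002,0.007,0,0,0],[1,-0.518,0.002,0.007,0,0,0],[1,-0.518,0.002,0.007,0,0,0],[1,-0.518,0.002,0.007,0,0,0],[1,-0.518,0.002,0.007,0,0,0],[1,-0.518,0.002,0.007,0,0,0],[1,-0.518,0.002,0.007,0,0,0],[1,-0.518,0.002,0.007,0,0,0]])

```text
clock: 33.58
position: [0.4289, 0.1727, 0.1986]
ee_rot: [0.811, -0.585, -0.0, 0.0]
ft_force: [-0.5, 0.1, 0.1]
grip_width: 0.999
```

Run:
```python
from h import *
o=monitor.get_obs();i,d=eyes.camera("wrist");T=T_wc("wrist",o);P=cloud("wrist",d,T)
r=fit("bushing",P,(.4295,.1735));print(np.round(r,4),o["position"])
goal(r[0],r[1],.024,-71.5)
```

```text
[4.29700e-01 1.73200e-01 1.03314e+02 5.41100e-01 1.80800e+03] [0.42885445 0.17274373 0.19863971]
t 33.62 shift [ 1.000e-04 -1.000e-03  1.748e-01] rot [ 0.  -0.  -0.1] rows>= 3.0 w 0.997 F [-0.2 -0.   0.7] j [ 0.35  0.05 -0.83  1.88  0.04  1.23 -1.75]
```

Request:
servo_tool(motion=[[1,0,-0.001,0.05,0,0,0],[1,0,-0.001,0.1,0,0,0],[1,0,-0.001,0.145,0,0,0],[1,0,-0.001,0.168,0,0,0],[1,0,-0.001,0.174,0,0,0],[1,0,-0.001,0.174,0,0,0],[0,0,-0.001,0.174,0,0,0],[0,0,-0.001,0.174,0,0,0],[0,0,-0.001,0.174,0,0,0],[0,0,-0.001,0.174,0,0,0],[0,0,-0.001,0.174,0,0,0],[0,0,-0.001,0.174,0,0,0]], grip_force=60)

```text
clock: 35.12
position: [0.4299, 0.1745, 0.0258]
ee_rot: [0.812, -0.584, 0.001, -0.0]
ft_force: [-2.9, -0.7, 9.3]
grip_width: 0.501
```

Run:
```python
from h import *
goal(.6168,-.165,.18,-71.5)
```

```text
t 35.12 shift [ 0.3814 -0.0696 -0.1539] rot [-0.1 -0.   0. ] rows>= 7.0 w 0.501 F [-2.9 -0.7  9.3] j [ 0.24  0.32 -0.79  2.05  0.29  0.88 -1.96]
```

Request:
servo_tool(motion=[[0,0,0,-0.01,0,0,0],[0,0,0,-0.04,0,0,0],[0,0,0,-0.09,0,0,0],[0,0,0,-0.13,0,0,0],[0,0.015,-0.003,-0.15,0,0,0],[0,0.05,-0.009,-0.154,0,0,0],[0,0.095,-0.017,-0.154,0,0,0],[0,0.14,-0.026,-0.154,0,0,0],[0,0.185,-0.034,-0.154,0,0,0],[0,0.23,-0.042,-0.154,0,0,0],[0,0.275,-0.05,-0.154,0,0,0],[0,0.32,-0.058,-0.154,0,0,0],[0,0.355,-0.065,-0.154,0,0,0],[0,0.375,-0.068,-0.154,0,0,0],[0,0.381,-0.0695,-0.154,0,0,0],[0,0.381,-0.0695,-0.154,0,0,0],[0,0.381,-0.0695,-0.154,0,0,0]])

```text
clock: 37.25
position: [0.6162, -0.163, 0.1792]
ee_rot: [0.812, -0.583, -0.0, -0.0]
ft_force: [0.5, -0.5, -5.0]
grip_width: 0.505
```

Run:
```python
from h import *
print(monitor.get_obs()["position"])
goal(.6168,-.165,.0298,-71.5)
```

```text
[ 0.61618479 -0.16304335  0.17920646]
t 37.25 shift [2.100e-03 1.000e-04 1.494e-01] rot [-0.   0.   0.1] rows>= 3.0 w 0.505 F [ 0.5 -0.5 -5. ] j [ 0.62  0.45 -0.58  1.47  0.25  1.29 -1.23]
```

Request:
servo_tool(motion=[[0,0.001,0,0.03,0,0,0],[0,0.001,0,0.07,0,0,0],[0,0.001,0,0.105,0,0,0],[0,0.001,0,0.13,0,0,0],[0,0.001,0,0.141,0,0,0],[0,0.001,0,0.145,0,0,0],[0,0.001,0,0.147,0,0,0],[0,0.001,0,0.148,0,0,0],[0,0.001,0,0.148,0,0,0]])

```text
clock: 38.38
position: [0.6169, -0.1658, 0.0314]
ee_rot: [0.812, -0.584, 0.0, -0.0]
ft_force: [-0.2, 0.6, -3.6]
grip_width: 0.499
```

Request:
servo_tool(motion=[[0,-0.0007,0,0.0007,0,0,0],[0,-0.0007,0,0.0012,0,0,0],[0,-0.0007,0,0.0017,0,0,0],[0,-0.0007,0,0.0017,0,0,0]])

```text
clock: 38.88
position: [0.6165, -0.1649, 0.03]
ee_rot: [0.812, -0.584, 0.0, 0.0]
ft_force: [-4.8, 1.5, 6.3]
grip_width: 0.499
```

Request:
servo_tool(motion=[[0.65,0,0,0,0,0,0],[0.8,0,0,0,0,0,0],[1,0,0,0,0,0,0],[1,0,0,0,0,0,0],[1,0,0,0,0,0,0],[1,0,0,-0.02,0,0,0],[1,0,0,-0.06,0,0,0],[1,0,0,-0.12,0,0,0],[1,0,0,-0.18,0,0,0],[1,0,0,-0.2,0,0,0],[1,0,-0.03,-0.2,0,0,0],[1,0,-0.03,-0.2,0,0,0]])

```text
clock: 40.38
position: [0.6457, -0.154, 0.2295]
ee_rot: [0.812, -0.583, -0.0, -0.001]
ft_force: [-0.0, -0.5, -0.7]
grip_width: 0.998
```

Run:
```python
from h import *
G={"chisel_yellow":(.4412,-.3135),"chisel_grey":(.4306,-.14),"spike_yellow":(.595,-.3164),"bushing":(.6168,-.165)}
for c in("wrist","top","scene"):
  o=monitor.get_obs();i,d=eyes.camera(c);T=T_wc(c,o);P=cloud(c,d,T);cv2.imwrite(f"pics/e_{c}.png",i);print(c)
  for n,x in G.items():
    try: print(n,np.round(fit(n,P,x,.004,.05),4))
    except Exception as e: print(n,e)
    if c=="wrist":
        if n!="chisel_yellow": print(mat2("mat_"+n,i,c,T,MP["mat_"+n])[0])
  if c!="wrist":
    for n in("blue_pin","card_block"): print(n,[(np.round(T@np.r_[b["point"],1],3)[:3].tolist()) for b in models.boxes_of(c,n)][:1])
goal(.6,-.2,.2,-71.5)
```

```text
wrist
chisel_yellow [ 4.41300e-01 -3.15000e-01  1.56322e+01  4.19600e-01  7.82000e+02]
chisel_grey [ 4.31100e-01 -1.41800e-01  1.71024e+01  3.30000e-01  2.10100e+03]
[[430.9, -140.3, 17.0, 88.6, 70.6]]
spike_yellow [ 5.95000e-01 -3.17300e-01  1.89012e+01  2.83700e-01  8.00000e+02]
[[595.5, -316.7, 18.4, 71.6, 55.0], [589.0, -349.8, 85.4, 14.7, 5.6]]
bushing [ 6.16400e-01 -1.66400e-01  1.21485e+02  5.26900e-01  1.52100e+03]
[[618.5, -164.3, -73.0, 88.6, 83.2], [631.1, -177.2, 60.4, 67.1, 28.7]]
top
chisel_yellow Initial guess is outside of provided bounds
chisel_grey [ 4.29500e-01 -1.41000e-01  1.68636e+01  5.39500e-01  6.77000e+02]
spike_yellow Initial guess is outside of provided bounds
bushing [ 6.156000e-01 -1.662000e-01  1.565412e+02  9.050000e-01  3.290000e+02]
blue_pin [[0.43, -0.021, 0.009]]
card_block [[0.624, 0.02, 0.033]]
scene
chisel_yellow [ 4.41000e-01 -3.13800e-01  1.58249e+01  1.00550e+00  5.23000e+02]
chisel_grey [ 4.30900e-01 -1.40500e-01  1.70579e+01  1.08070e+00  6.57000e+02]
spike_yellow [ 5.94500e-01 -3.16000e-01  1.84225e+01  8.03300e-01  4.62000e+02]
bushing [ 6.161000e-01 -1.654000e-01  1.107171e+02  1.112200e+00  3.880000e+02]
blue_pin [[0.447, -0.009, 0.039]]
card_block [[0.648, 0.016, 0.025]]
t 40.73 shift [0.0277 0.0561 0.0293] rot [ 0. -0. -0.] rows>= 2.0 w 1.0 F [0.7 0.7 0.6] j [ 0.58  0.48 -0.58  1.33  0.26  1.41 -1.24]h.py:37: RuntimeWarning: Mean of empty slice.
  best=min((least_squares(f,[*p[:,:2].mean(0),w],loss="soft_l1",f_scale=.002,x_scale=[.01,.01,.2]) for w in ([0] if name=="bushing" else np.arange(0,np.pi,.4))),key=lambda r:r.cost)
  ret = um.true_divide(
```

View pics/e_wrist.png

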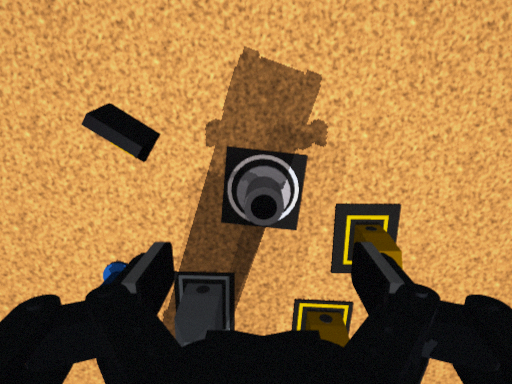

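View pics/e_scene.png

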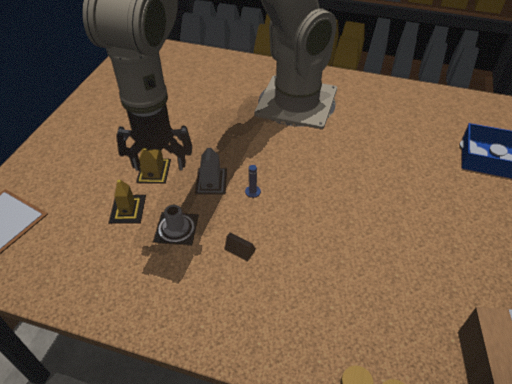

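All four stand centred and aligned inside their outlines. In the scene view they are at (152,165), (211,172), (125,200) and (175,222). The pin (253,180) and card block (240,246) have not moved, and the gripper is open and well clear. Handing in.

```bash
python3 -c "
from workcell import ticket
print(ticket.hand_in())"
```

```text
the job is handed in; nothing more can be done
None
```

I stood all three bucket teeth and the bushing on their matching mats and let go of them. The job was handed in at about 41 s, with the gripper open and about 0.2 m clear.

- **Centring:** the final camera fits put each part within about 1–2 mm of its outline's centre. The largest was the grey chisel in the wrist view, about 1.8 mm off.
- **Alignment:** the teeth are turned within about 0.5° of their outlines.
- **Setting down:** each part was lowered until the force reading showed contact, with a change of about 7–12 N, before I released it.
- **Bystanders:** the blue pin and card holder show within about 4 mm of where they started, which is the detection error.

**Check that failed:** in the last top-camera picture the arm hid the yellow chisel and the spike, so I checked those two with the wrist and scene cameras only. Different cameras disagreed by up to about 1.5 mm.

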